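Index the banding wheel four clicks and lock it

TASK

The border on the painted glass disc repeats six times round, so move it on to the next repeat: push the upright pin on the click-stop turntable with a fingertip and turn the wheel clockwise, seen from above, exactly four clicks from where it stands. Let it settle in the fourth click, then push the upright tab of the locking bolt fully home towards the wheel so that the plate cannot turn. Push lightly and pinch or lift nothing; do not touch the glass disc, which must ride round with the plate, and leave the cup, the brush and the dropper bottle where they are.

Things in the scene. Friction and masses are not known exactly. Their poses are not given: they have to be found in the camera images.
- index_stand: grey cast stand of the turntable, fixed on the table, 160 mm round foot with one low arm on each side, 304 mm over both arms and up to 54 mm high; origin on the table on the wheel's vertical axis; its -y axis points along the arm with the locking bolt, its +y axis along the arm with the spring roller
- dial: the wheel: an aluminium plate 172 mm across with 24 steel index pins in its rim (184 mm over them), top face 48 mm above the table, with the upright turning pin on it; origin on its axis at table height; its axes agree with the stand's at the start and turn with the wheel
- dial_turn (a joint): turning angle of the wheel, rad, clockwise from above counts up; it starts resting in the stop at 0 and turns endlessly both ways. A spring roller drops between the index pins: a click-stop every 15 degrees (0.2618 rad), rest positions at whole multiples of that. Some 4 to 6 N at the upright pin takes it out of a stop; past half way to the next stop it snaps on by itself and comes to rest there
- dial_centre (a point): centre of the wheel's top face, 48 mm above the table
- pin_mid (a point): middle of the upright dark steel pin on the wheel's top face, which turns with the wheel: 13 mm across with a 16 mm collar 3 mm high at its foot, 23 mm tall, 74 mm from the wheel's axis; this point is 11.5 mm above the wheel's top face
- bolt: the locking bolt, a 9 mm steel bar lying in its guide on the stand's -y arm, with an upright dark steel tab; axes as the stand's
- bolt_slide (a joint): travel of the locking bolt, m, 0 drawn back (it starts there or up to 2 mm in), 0.014 fully home between two index pins; slides along the stand's +y towards the wheel's axis and stays where it is left (2 N of friction); it goes home only when the wheel rests in a stop
- tab_mid (a point): a point near the middle of the bolt's upright tab, 61.5 mm above the table. The tab is 24 mm wide, 8 mm thick along the bolt and stands from 45.5 to 72.5 mm above the table; its middle is 132 mm from the wheel's axis when fully drawn back and 118 mm when home. Round it the bolt's guide is at most 52 mm high
- roundel: clear glass disc 100 mm across, 5 mm thick, lying loose on the middle of the wheel, painted with two border circles and one leaf; origin at the centre of its underside; its x axis points to the leaf
- leaf (a point): the painted leaf on the disc's top face, 38 mm from the disc's centre
- mix_cup_0: small white mixing cup, 49 mm across, 31 mm high, bystander; origin under its middle
- brush_0: brown round brush, 159 mm long, 10 mm thick, lying on the table, bystander; origin under its middle, long along its y axis
- dropper_2: dropper bottle with black top, 27 mm across, 86 mm high, bystander; origin under its middle

How it is judged:
By the outcome, as a careful person would: the job done as asked, in the order asked, and still so for the second after the job is handed in, with the robot touching nothing.
It also fails if it takes over 56 s, if anything falls off the work surface, if the arm or the gripper's body presses on something with over 40 N, if the wrist force passes 120 N, or if a joint passes its speed limit or range.

ROBOT

A 6-joint arm with a two-finger parallel gripper is mounted at the origin on the work surface; the furniture and walls round the work are solid. World frame = base frame: x ahead of the robot, y to its left, z up, the work surface at z = 0. Lengths are in m, angles in rad, forces in N, time in s.
With the tool pointing down it reaches from about 0.375 to 0.9 m from the base axis. Payload 3.1 kg.
Tool frame: the origin (TCP) lies at the very end of the fingers, on their centre line; the grasp point (between the pads) lies 19 mm behind it (manip.grasp_offset is the distance from the TCP to the grasp point, in m); x points along the fingers, z is the direction in which the jaws open and shut, and the axes are right-handed (so a half turn about x gives the same grasp; the last joint's range is limited). The gripper opens to 85 mm and grips with 20 to 120 N. Pads are 22 mm wide; open, the fingers measure 114 mm over their backs; the gripper's body (76 mm by 85 mm) begins 54 mm behind the grasp point. The pads swing forward as they close: fully open they stand 13 mm farther back than shut.
Start: joints at [-1.397, 0.527, 1.433, -0, 1.181, -0.178], TCP at [0.215, -0.587, 0.231] pointing down, gripper open.
Joint ranges: [-3.08, 3.08], [-0.75, 2.2], [0.22, 2.44], [-1.43, 4.57], [0, 2.65], [-2.85, 2.85]. Speed limits (rad/s): [2.79, 2.79, 3.14, 3.14, 3.14, 3.14].

INTERFACE

Orientations are given as a unit quaternion [x, y, z, w].
In Python, from station import manip gives the robot as it stands.
- The arm moves only by the tool send_rows, never from a script. Its argument "steps" is a list that holds one entry, the list of rows, each a list of 5 numbers: the closure, from 0 (fully open) to 1 (shut), then the shift along the world's x, y, z in m, then the turn about the world's z in rad. A call has 1 to 8 rows; each row is the pose to reach, as a shift and turn from the pose commanded when the call began; what a row does not reach only later rows make up. A row lasts 1/8 s, in which the tool goes at most 62.5 mm and 10.7 degrees, less where a joint would pass 70% of its speed; a pose out of reach is approached as far as the arm can. A call with a gripper value outside its range is refused whole. The fingers move at their own pace and stop on an object; "grip_force" is the grip in N (left out, the last holds). Time passes only in rows, so rows that repeat a pose let the fingers close. It gives the time, the measured TCP pose, the force and the opening at its end, in the units of the state.
- manip.sense(): the state, without advancing time (a new reading comes with each control period).
- manip.snapshot(name): name is "side" or "top" or "wrist"; returns the picture (420x560x3 uint8, red, green, blue); there is no depth.
- manip.camera_params(name): a dict with "fx", "fy", "cx", "cy" (pixels), "T" (4x4, takes a point from camera to world coordinates); the wrist camera has in their place "tool_from_camera" (4x4, takes a point from camera to tool coordinates, whose origin is the TCP and whose axes are the tool frame's). Camera axes: x right, y down, z forward; pixel columns grow to the right and rows downward; lengths in m; the calibration is good to about 2 mm. A picture is of the moment at which its call begins: read the wrist's pose just before it. camera_params takes no time and is no camera call.
- manip.sign_off(): hands the job in, once; it reports no verdict.
The state is a dict: "t": time; "q": joint angles; "qd": joint speeds; "tau": joint torques, N m; "tcp_pos": TCP position; "tool_rot": TCP orientation; "force": force on the tool from outside, world axes, zero at the start; "ft_torque": the same for the moment, N m; "finger_gap": opening from 0.0 (shut) to 1.0 (fully open).
Only numpy, scipy, OpenCV 4.12 (cv2) and the standard library are available. Lean on these libraries where they do the work, as an engineer would, in place of code of your own. Each camera call takes 0.05 s, during which the arm holds its last target.

## Working session

There is one attempt and no reset: what is moved stays moved. The work goes in short steps, Python scripts to look and compute and a tool call to move; the robot and the scene stay as the last step left them, time stands still between calls to the robot, and variables do not carry over. Pictures are saved under pics/ and viewed, and the job is handed in when it is done.

Besides the shell and the picture viewer there is one more tool, called after "Call:" as name([rows], argument=value, ...), one row to a line, values as JSON. send_rows: Moves the arm, as the interface text tells. Its arguments: {"type":"object","properties":{"steps":{"type":"array","items":{"type":"array","items":{"type":"array","items":{"type":"number"}}}},"grip_force":{"type":"number"}},"required":["steps"]}

```bash
mkdir -p pics; ls
python3 - <<'E'
from station import manip
import cv2
s=manip.sense(); print(s)
for n in("top","side"):
    im=manip.snapshot(n); cv2.imwrite(f"pics/{n}0.png",im[:,:,::-1]); print(n,manip.camera_params(n))
print(manip.camera_params("wrist"))
E
```

```text
pics
{'t': 0.0, 'q': array([-1.39750591e+00,  5.28449069e-01,  1.43394025e+00,  2.20690097e-05,
        1.18141328e+00, -1.78484980e-01]), 'qd': array([ 0.00183995,  0.00133791, -0.00067614, -0.00010353,  0.00073481,
        0.00146255]), 'tau': array([-1.06894498e-03, -4.42355204e+01, -1.78027350e+01, -4.43298504e-04,
        8.34307226e-03,  7.54291818e-06]), 'tcp_pos': array([ 0.21526594, -0.5859715 ,  0.23033207]), 'tool_rot': array([ 0.40535589,  0.58032078, -0.40423788,  0.57922891]), 'force': array([ 0.35748441, -0.28225258,  0.14712488]), 'ft_torque': array([ 0.00102396,  0.0369634 , -0.02473612]), 'finger_gap': 1.0041405402805192}
top {'fx': 395.60082718230694, 'fy': 395.60082718230694, 'cx': 277.1146243452557, 'cy': 206.3116108307628, 'T': array([[-0.0013478 , -0.983322  ,  0.18186817,  0.40573531],
       [-0.99952802, -0.00425697, -0.03042387,  0.10999612],
       [ 0.03069067, -0.18182334, -0.98285215,  0.92210655],
       [ 0.        ,  0.        ,  0.        ,  1.        ]])}
side {'fx': 451.3359195833551, 'fy': 451.3359195833551, 'cx': 270.7011133740841, 'cy': 221.94060188767045, 'T': array([[ 0.95445202, -0.15730741,  0.25352657,  0.35185563],
       [-0.29819366, -0.53167644,  0.79271729, -0.58804426],
       [ 0.0100938 , -0.83221063, -0.55436773,  0.55781449],
       [ 0.        ,  0.        ,  0.        ,  1.        ]])}
{'fx': 310.8265065804048, 'fy': 310.8265065804048, 'cx': 274.64115727266375, 'cy': 213.92646187189573, 'tool_from_camera': array([[ 3.02172047e-04, -2.69290894e-01,  9.63058837e-01,
        -1.42383496e-01],
       [ 4.64451234e-04, -9.63058739e-01, -2.69291013e-01,
         6.71130560e-02],
       [ 9.99999846e-01,  5.28666081e-04, -1.65936942e-04,
         5.49206441e-04],
       [ 0.00000000e+00,  0.00000000e+00,  0.00000000e+00,
         1.00000000e+00]])}
```

View pics/top0.png

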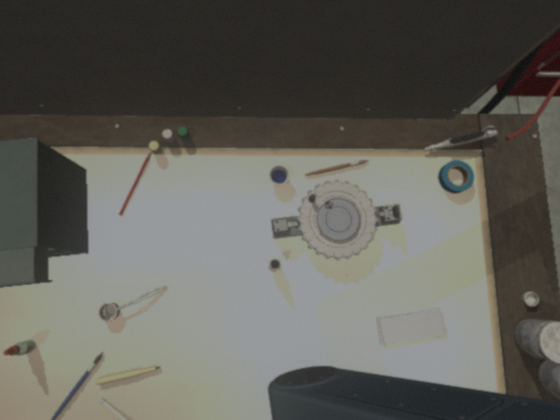

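View pics/side0.png

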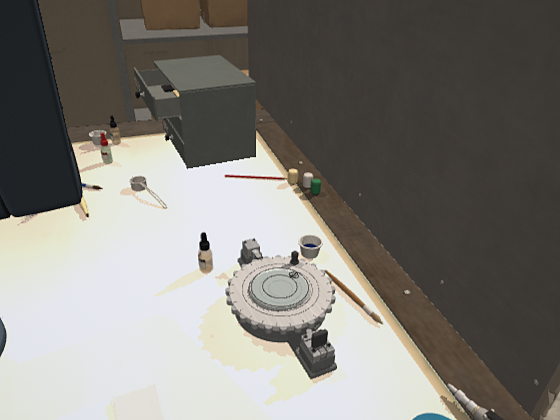

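```bash
cat > h.py <<'E'
import numpy as np, cv2
from station import manip
def ray(n,u,v):
    p=manip.camera_params(n); d=np.array([(u-p['cx'])/p['fx'],(v-p['cy'])/p['fy'],1]); T=p['T']
    return T[:3,3],T[:3,:3]@d
def onz(n,u,v,z):
    o,d=ray(n,u,v); return o+d*(z-o[2])/d[2]
def proj(n,P):
    p=manip.camera_params(n);T=p['T'];c=T[:3,:3].T@(np.array(P)-T[:3,3])
    return p['fx']*c[0]/c[2]+p['cx'],p['fy']*c[1]/c[2]+p['cy']
def tri(a,b):
    (o1,d1),(o2,d2)=ray(*a),ray(*b)
    A=np.c_[d1,-d2];t=np.linalg.lstsq(A,o2-o1,rcond=None)[0]
    p,q=o1+d1*t[0],o2+d2*t[1];return (p+q)/2,np.linalg.norm(p-q)
E
python3 - <<'E'
import cv2
a=cv2.imread("pics/top0.png")[150:280,260:420]; cv2.imwrite("pics/top0c.png",cv2.resize(cv2.convertScaleAbs(a,alpha=1.4),None,fx=4.6,fy=4.6,interpolation=cv2.INTER_CUBIC))
a=cv2.imread("pics/side0.png")[220:390,190:400]; cv2.imwrite("pics/side0c.png",cv2.resize(a,None,fx=3.5,fy=3.5,interpolation=cv2.INTER_CUBIC))
E
```

```text
(no output)
```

View pics/top0c.png

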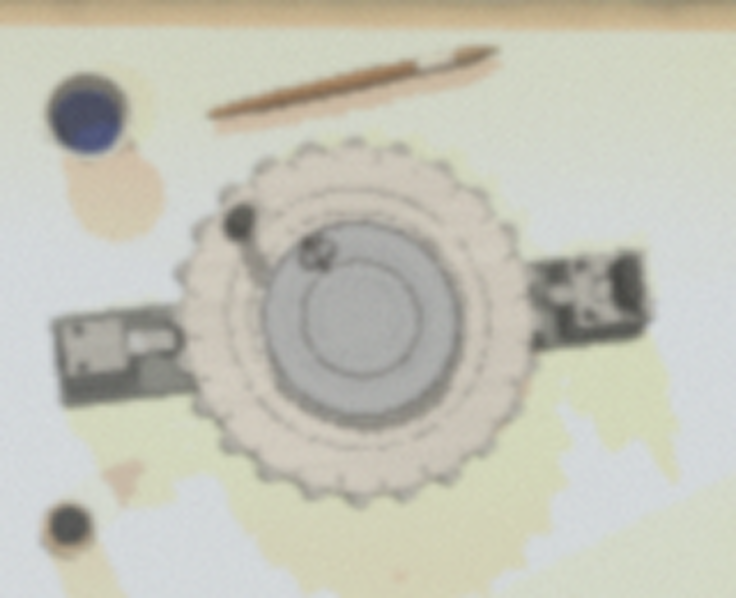

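View pics/side0c.png

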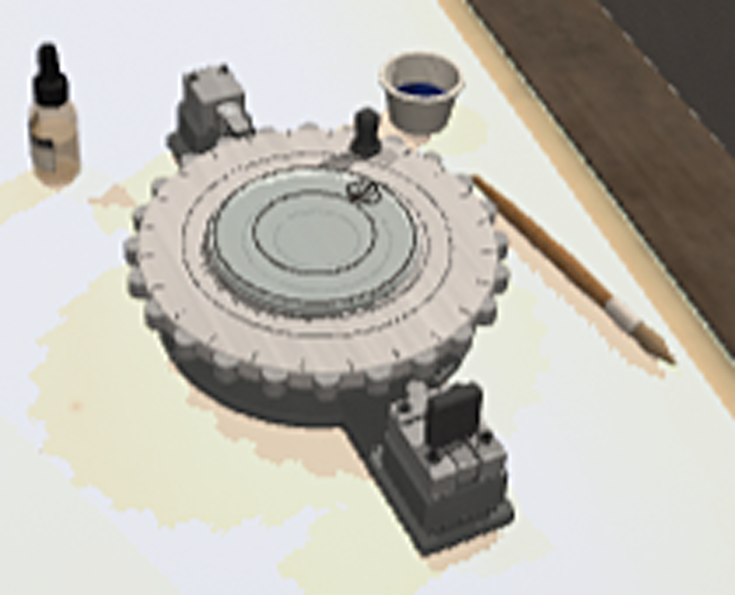

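Run:
```python
from h import *
f=lambda x,y:(260+x/4.6,150+y/4.6)
g=lambda x,y:(190+x/3.5,220+y/3.5)
print("glass c",onz("top",*f(363,319),.053)[:2])
# index pin tips opposite, z~.045
t=[(355,142),(360,503),(180,272),(530,378),(222,440),(487,195),(183,358),(535,285)]
P=np.array([onz("top",*f(*q),.045)[:2] for q in t])
A=np.c_[2*P,np.ones(len(P))];s=np.linalg.lstsq(A,(P**2).sum(1),rcond=None)[0]
print("dial",s[:2],np.sqrt(s[2]+s[:2]@s[:2]))
# side: rim ellipse extremes
t=[(126,255),(510,255),(315,385),(313,122)]
print("side rim",[onz("side",*g(*q),.046)[:2].round(4) for q in t])
print("pin top",onz("top",*f(240,212),.071), onz("side",*g(368,113),.071), tri(("top",*f(240,215)),("side",*g(368,113))))
print("tab top",onz("top",*f(627,278),.0725), onz("side",*g(453,394),.0725))
print("arm roller end",onz("top",*f(58,345),.045))
print("cup",onz("top",*f(86,112),.031),"bottle",onz("top",*f(70,524),.086),"brush",[onz("top",*f(*q),.005)[:2] for q in((210,115),(497,48))])
```

```text
glass c [ 0.53755578 -0.05490017]
dial [ 0.53919649 -0.05403521] 0.08956865174692305
side rim [array([ 0.452, -0.037]), array([ 0.6261, -0.0893]), array([ 0.5119, -0.1402]), array([0.5687, 0.0347])]
pin top [0.5864943  0.00625527 0.071     ] [0.5870804  0.00339286 0.071     ] (array([0.58671641, 0.00575393, 0.06897501]), np.float64(0.0025248293783682687))
tab top [ 0.55485261 -0.1788211   0.0725    ] [ 0.55566219 -0.18416487  0.0725    ]
arm roller end [0.5255058  0.09298068 0.045     ]
cup [0.64628152 0.07862954 0.031     ] bottle [0.43778739 0.08825418 0.086     ] brush [array([0.65213321, 0.01300308]), array([ 0.68968381, -0.13944724])]
```

Run:
```python
from h import *
from scipy.spatial.transform import Rotation as R
s=manip.sense();print(R.from_quat(s['tool_rot']).as_matrix().round(3))
```

```text
[[-0.     0.939  0.345]
 [ 0.002  0.345 -0.939]
 [-1.     0.    -0.002]]
```

Call:
send_rows([
  [[1,0.03,0.05,0.03,0],[1,0.06,0.1,0.05,0],[1,0.09,0.15,0.05,0],[1,0.12,0.2,0.05,0],[1,0.15,0.25,0.05,0],[1,0.18,0.3,0.05,0],[1,0.21,0.35,0.05,0],[1,0.23,0.4,0.05,0]],
], grip_force=20)

```text
t: 1.1
tcp_pos: [0.4463, -0.1849, 0.2811]
tool_rot: [0.405, 0.58, -0.405, 0.58]
force: [0.4, -0.7, -0.1]
finger_gap: -0.001
```

Call:
send_rows([
  [[1,0.03,0.06,0.0,0],[1,0.06,0.12,0.0,0],[1,0.06,0.12,0.0,0],[1,0.06,0.12,0.0,0]],
])

```text
t: 1.6
tcp_pos: [0.5051, -0.0664, 0.2809]
tool_rot: [0.404, 0.58, -0.405, 0.58]
force: [0.5, 1.3, -0.5]
finger_gap: 0.003
```

```bash
cat >> h.py <<'E'
from scipy.spatial.transform import Rotation as R
def wsnap(fn):
    s=manip.sense(); im=manip.snapshot("wrist"); cv2.imwrite(fn,im[:,:,::-1])
    p=manip.camera_params("wrist"); T=np.eye(4);T[:3,:3]=R.from_quat(s['tool_rot']).as_matrix();T[:3,3]=s['tcp_pos']
    np.save(fn[:-4]+".npy",T@p['tool_from_camera']); return im
def wz(fn,u,v,z):
    p=manip.camera_params("wrist");T=np.load(fn[:-4]+".npy")
    d=T[:3,:3]@np.array([(u-p['cx'])/p['fx'],(v-p['cy'])/p['fy'],1]);o=T[:3,3];return o+d*(z-o[2])/d[2]
def wproj(fn,P):
    p=manip.camera_params("wrist");T=np.load(fn[:-4]+".npy");c=T[:3,:3].T@(np.array(P)-T[:3,3])
    return p['fx']*c[0]/c[2]+p['cx'],p['fy']*c[1]/c[2]+p['cy']
E
python3 - <<'E'
from h import *
wsnap("pics/w1.png")
E
```

```text
(no output)
```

View pics/w1.png

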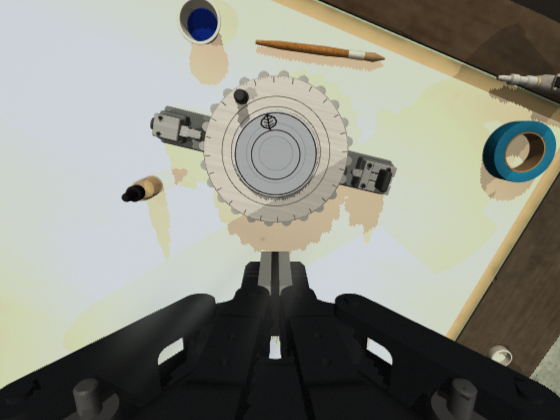

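Run:
```python
import cv2
a=cv2.imread("pics/w1.png")[60:240,140:410]; cv2.imwrite("pics/w1c.png",cv2.resize(a,None,fx=2.9,fy=2.9,interpolation=cv2.INTER_CUBIC))
```

```text
(no output)
```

View pics/w1c.png

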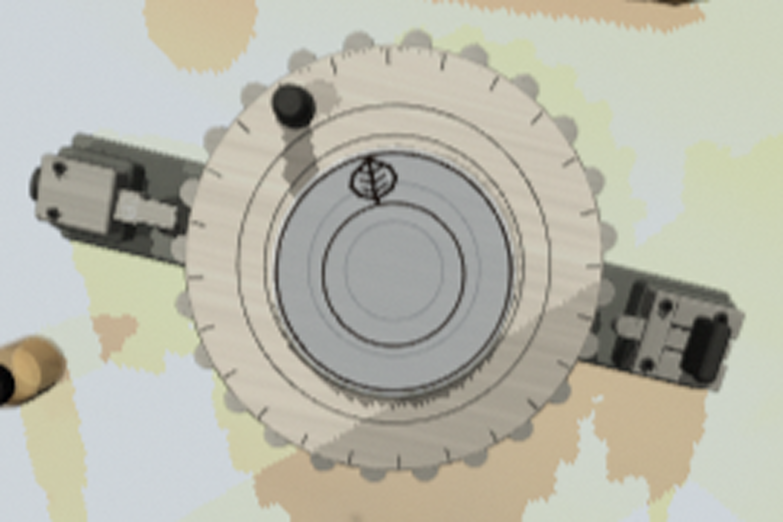

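Run:
```python
from h import *
f=lambda x,y:(140+(x+.5)/2.9-.5,60+(y+.5)/2.9-.5)
fn="pics/w1.png"
def fit(t,z):
    P=np.array([wz(fn,*f(*q),z)[:2] for q in t])
    A=np.c_[2*P,np.ones(len(P))];s=np.linalg.lstsq(A,(P**2).sum(1),rcond=None)[0]
    return s[:2],np.sqrt(s[2]+s[:2]@s[:2])
c,r=fit([(187,270),(603,245),(385,43),(395,470),(228,140),(580,360),(562,140),(225,380)],.048);print("plate",c,r)
print("line",fit([(238,265),(551,262),(393,104),(396,423)],.048))
g,_=fit([(276,270),(512,270),(393,152),(395,390)],.053);print("glass",g,_)
pin=wz(fn,*f(294,105),.071)[:2];d=pin-c;print("pin",pin,np.hypot(*d),np.degrees(np.arctan2(d[1],d[0])))
tab=wz(fn,*f(711,348),.0725)[:2];d=tab-c;print("tab",tab,np.hypot(*d),np.degrees(np.arctan2(d[1],d[0]))+90)
leaf=wz(fn,*f(374,181),.053)[:2];d=leaf-g;print("leaf",np.hypot(*d),np.degrees(np.arctan2(d[1],d[0])))
```

```text
plate [ 0.54003354 -0.05571784] 0.08502319378045271
line (array([ 0.54036407, -0.05516162]), np.float64(0.06415469565652421))
glass [ 0.53911391 -0.05539639] 0.047599133837422425
pin [0.58551367 0.00095967] 0.0726690009341152 51.25515553758306
tab [ 0.5573639  -0.18110663] 0.12658076000390248 7.869166572268853
leaf 0.037414821604682444 32.486569953918774
```

Call:
send_rows([
  [[1,0.02,0.03,-0.03,0.14],[1,0.04,0.06,-0.08,0.28],[1,0.066,0.085,-0.13,0.42],[1,0.066,0.085,-0.16,0.54],[1,0.066,0.085,-0.16,0.54]],
])

```text
t: 2.28
tcp_pos: [0.5692, 0.0168, 0.1188]
tool_rot: [0.236, 0.669, -0.237, 0.664]
force: [-0.3, 0.1, 0.9]
finger_gap: -0.001
```

Run:
```python
from h import *
wsnap("pics/w2.png"); cv2.imwrite("pics/s2.png",manip.snapshot("side")[:,:,::-1]);s=manip.sense();print(s['tcp_pos'],s['force'],s['q'])
print("wall base",onz("top",330,115,0))
```

```text
[0.57160333 0.01657249 0.12190566] [ 0.68819359 -0.20486604  1.35275416] [-1.66233497e-01  6.04752918e-01  1.66471631e+00 -3.23027189e-04
  8.71668421e-01  5.17231390e-01]
wall base [ 0.80798965 -0.05051138  0.        ]
```

View pics/w2.png

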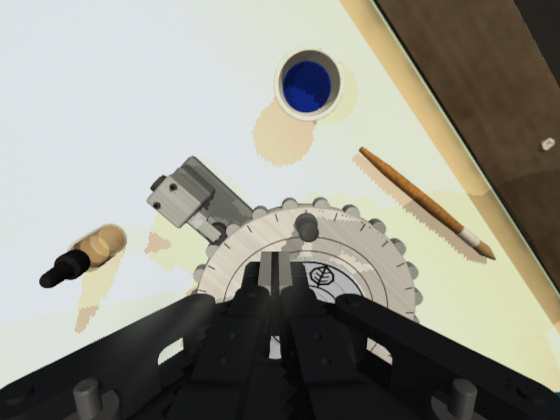

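View pics/s2.png

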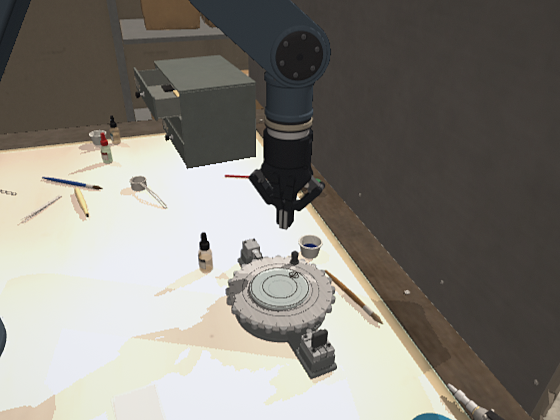

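Run:
```python
from h import *
fn="pics/w2.png"
print(wz(fn,306,222,.071), wproj(fn,manip.sense()['tcp_pos']))
a=cv2.imread(fn)[180:320,220:360];cv2.imwrite("pics/w2c.png",cv2.resize(a,None,fx=4,fy=4))
C=np.array([.540,-.0555]);r=.076
b=np.array([.571,.018,.121,0])
def tcp(th,d):
    t=np.radians(th);return C+r*np.array([np.cos(t),np.sin(t)])+d*np.array([-np.sin(t),np.cos(t)])
for a in range(0,60,2):
    p=tcp(51.2-a,.014); print(a,(p-b[:2]).round(4),round(-np.radians(a),3))
```

```text
[0.58971374 0.01089289 0.071     ] (np.float64(278.951516526247), np.float64(266.69637885969826))
0 [ 0.0057 -0.0055] -0.0
2 [ 0.0081 -0.0068] -0.035
4 [ 0.0104 -0.0082] -0.07
6 [ 0.0126 -0.0097] -0.105
8 [ 0.0148 -0.0113] -0.14
10 [ 0.017  -0.0129] -0.175
12 [ 0.019  -0.0146] -0.209
14 [ 0.0211 -0.0164] -0.244
16 [ 0.023  -0.0183] -0.279
18 [ 0.0249 -0.0202] -0.314
20 [ 0.0268 -0.0222] -0.349
22 [ 0.0285 -0.0242] -0.384
24 [ 0.0302 -0.0263] -0.419
26 [ 0.0318 -0.0285] -0.454
28 [ 0.0333 -0.0307] -0.489
30 [ 0.0348 -0.033 ] -0.524
32 [ 0.0362 -0.0353] -0.559
34 [ 0.0375 -0.0377] -0.593
36 [ 0.0387 -0.0401] -0.628
38 [ 0.0398 -0.0425] -0.663
40 [ 0.0408 -0.045 ] -0.698
42 [ 0.0418 -0.0475] -0.733
44 [ 0.0426 -0.0501] -0.768
46 [ 0.0434 -0.0527] -0.803
48 [ 0.0441 -0.0553] -0.838
50 [ 0.0447 -0.0579] -0.873
52 [ 0.0452 -0.0606] -0.908
54 [ 0.0456 -0.0632] -0.942
56 [ 0.0459 -0.0659] -0.977
58 [ 0.0461 -0.0686] -1.012
```

View pics/w2c.png

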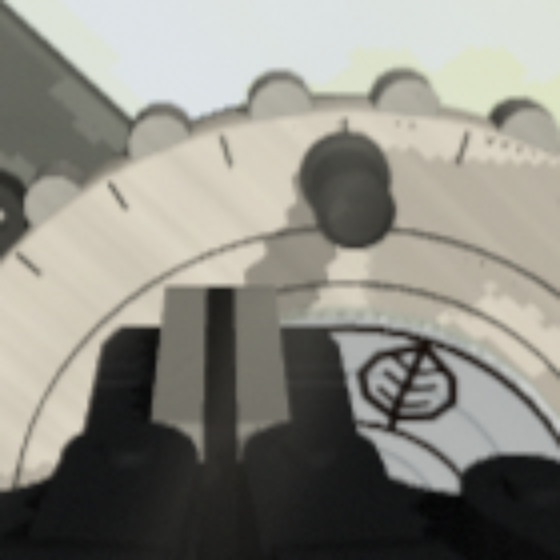

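Run:
```python
from h import *
fn="pics/w2.png"
C=np.array([.540,-.0555])
for P in (wz(fn,309.5,233.5,.071),):
  d=P[:2]-C;print(P,np.hypot(*d),np.degrees(np.arctan2(d[1],d[0])))
print(wproj(fn,[.5864,.0022,.071]))
```

```text
[0.58673199 0.00329815 0.071     ] 0.07510726851499831 51.52278563662043
(np.float64(310.12203740559005), np.float64(235.05197520294016))
```

Call:
send_rows([
  [[1,0,0,-0.025,0],[1,0,0,-0.045,0],[1,0,0,-0.058,0],[1,0,0,-0.064,0],[1,0,0,-0.064,0],[1,0.002,-0.002,-0.064,0],[1,0.004,-0.004,-0.064,0],[1,0.004,-0.004,-0.064,0]],
])

```text
t: 3.38
tcp_pos: [0.574, 0.016, 0.0577]
tool_rot: [0.236, 0.668, -0.235, 0.665]
force: [-2.6, 5.6, 1.9]
finger_gap: -0.002
```

Run:
```python
from h import *
wsnap("pics/w3.png");s=manip.sense();print(s['t'],s['tcp_pos'],s['force'])
```

```text
3.425 [0.57397506 0.0159821  0.05771275] [-2.7034224   6.26976624  2.38011579]
```

View pics/w3.png

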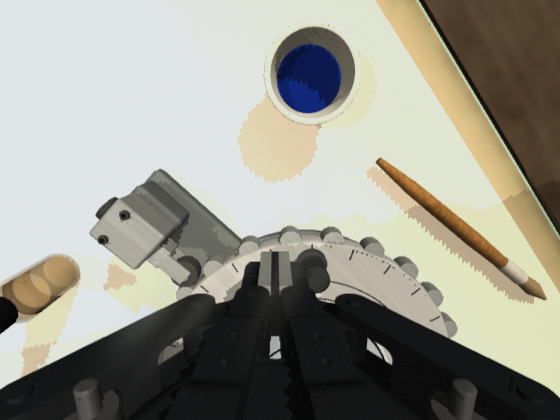

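Call:
send_rows([
  [[1,0.002,-0.0015,0,0],[1,0.004,-0.003,0,-0.035],[1,0.0065,-0.004,0,-0.07],[1,0.0085,-0.0055,0,-0.105],[1,0.0085,-0.0055,0,-0.105]],
])

```text
t: 4.05
tcp_pos: [0.5846, 0.0082, 0.0574]
tool_rot: [0.27, 0.653, -0.27, 0.654]
force: [-0.2, -0.1, 0.8]
finger_gap: -0.0
```

Run:
```python
from h import *
wsnap("pics/w4.png");s=manip.sense();print(s['t'],s['tcp_pos'],s['force'])
a=cv2.imread("pics/w4.png")[200:340,180:460];b=cv2.imread("pics/w3.png")[200:340,180:460]
cv2.imwrite("pics/w4c.png",cv2.resize(np.vstack([b,a]),None,fx=2.1,fy=2.1))
```

```text
4.1 [0.58421807 0.00836424 0.05733704] [ 0.4053704   0.93167338 -0.51488487]
```

View pics/w4c.png

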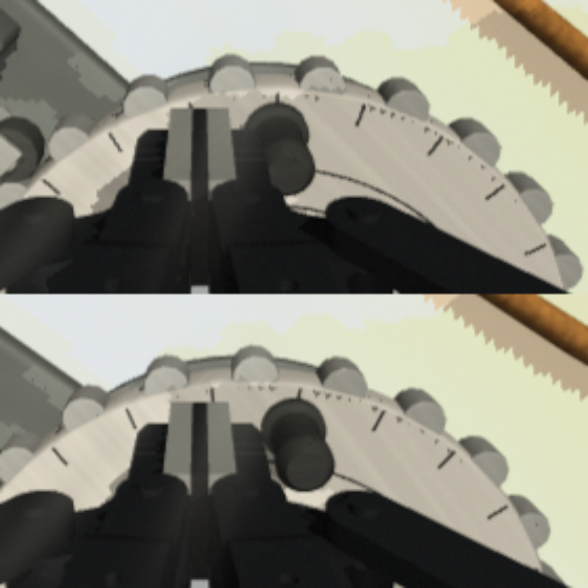

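Call:
send_rows([
  [[1,0.002,-0.0015,0,-0.035],[1,0.0045,-0.003,0,-0.07],[1,0.0065,-0.005,0,-0.105],[1,0.0085,-0.0065,0,-0.14],[1,0.0105,-0.0085,0,-0.175],[1,0.0125,-0.0105,0,-0.21],[1,0.0145,-0.0125,0,-0.245],[1,0.0155,-0.0135,0,-0.265]],
])

```text
t: 5.1
tcp_pos: [0.6004, -0.0055, 0.0574]
tool_rot: [0.355, 0.611, -0.355, 0.612]
force: [-0.2, 0.2, -1.1]
finger_gap: 0.002
```

Run:
```python
from h import *
wsnap("pics/w5.png");s=manip.sense();print(s['t'],s['tcp_pos'],s['force'])
cv2.imwrite("pics/s5.png",manip.snapshot("side")[:,:,::-1])
a=cv2.imread("pics/w5.png")[200:340,180:460];b=cv2.imread("pics/s5.png")[220:360,180:460]
cv2.imwrite("pics/w5c.png",cv2.resize(np.vstack([b,a]),None,fx=2.1,fy=2.1))
```

```text
5.15 [ 0.60049627 -0.00561693  0.05744569] [-0.12348282 -0.62202216 -0.08776866]
```

View pics/w5c.png

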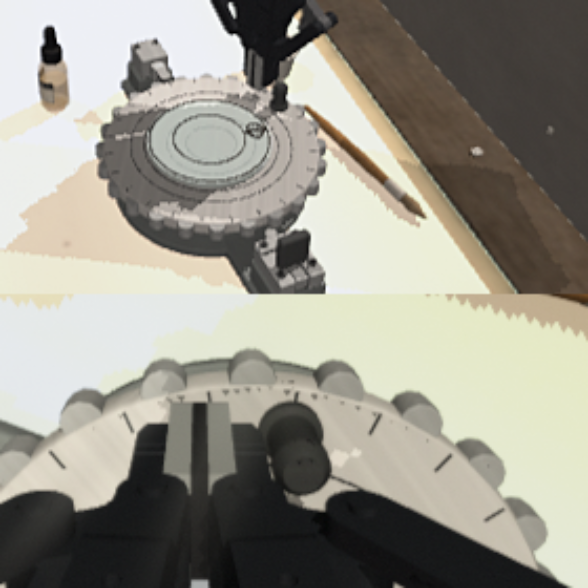

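Run:
```python
from h import *
C=np.array([.540,-.0555])
P=onz("side",180+280/2.1,220+90/2.1,.070);d=P[:2]-C;print(P,np.hypot(*d),np.degrees(np.arctan2(d[1],d[0])),"expect",51.3-30)
r=.076;b=np.array([.599,-.009])
def tcp(th,d):
    t=np.radians(th);return C+r*np.array([np.cos(t),np.sin(t)])+d*np.array([-np.sin(t),np.cos(t)])
for a in np.arange(21,53,2.):
    p=tcp(51.2-a,.014); print(a,(p-tcp(51.2-21,.014)).round(4),round(-np.radians(a-21),3))
```

```text
[ 0.60739183 -0.03236186  0.07      ] 0.07125329963697263 18.949269061817937 expect 21.299999999999997
21.0 [0. 0.] -0.0
23.0 [ 0.0017 -0.0021] -0.035
25.0 [ 0.0034 -0.0042] -0.07
27.0 [ 0.0049 -0.0064] -0.105
29.0 [ 0.0064 -0.0087] -0.14
31.0 [ 0.0078 -0.0109] -0.175
33.0 [ 0.0092 -0.0133] -0.209
35.0 [ 0.0104 -0.0157] -0.244
37.0 [ 0.0116 -0.0181] -0.279
39.0 [ 0.0127 -0.0206] -0.314
41.0 [ 0.0137 -0.0231] -0.349
43.0 [ 0.0146 -0.0256] -0.384
45.0 [ 0.0154 -0.0282] -0.419
47.0 [ 0.0161 -0.0308] -0.454
49.0 [ 0.0168 -0.0334] -0.489
51.0 [ 0.0173 -0.0361] -0.524
```

Two clicks confirmed (about 19–21° remaining angle as expected). On to the third.

Call:
send_rows([
  [[1,0.0015,-0.002,0,-0.035],[1,0.0035,-0.004,0,-0.07],[1,0.005,-0.0065,0,-0.105],[1,0.0065,-0.0085,0,-0.14],[1,0.008,-0.011,0,-0.175],[1,0.009,-0.0135,0,-0.21],[1,0.0105,-0.0155,0,-0.245],[1,0.011,-0.017,0,-0.265]],
])

```text
t: 6.2
tcp_pos: [0.6109, -0.0224, 0.0574]
tool_rot: [0.432, 0.559, -0.432, 0.56]
force: [-0.1, -0.4, 0.3]
finger_gap: -0.004
```

Run:
```python
from h import *
wsnap("pics/w6.png");s=manip.sense();print(s['t'],s['tcp_pos'],s['force'])
cv2.imwrite("pics/s6.png",manip.snapshot("side")[:,:,::-1])
a=cv2.imread("pics/w6.png")[200:340,180:460];b=cv2.imread("pics/s6.png")[220:360,180:460]
cv2.imwrite("pics/w6c.png",cv2.resize(np.vstack([b,a]),None,fx=2.1,fy=2.1))
```

```text
6.25 [ 0.61088288 -0.02248411  0.05736456] [0.39730298 0.22397908 0.40089667]
```

View pics/w6c.png

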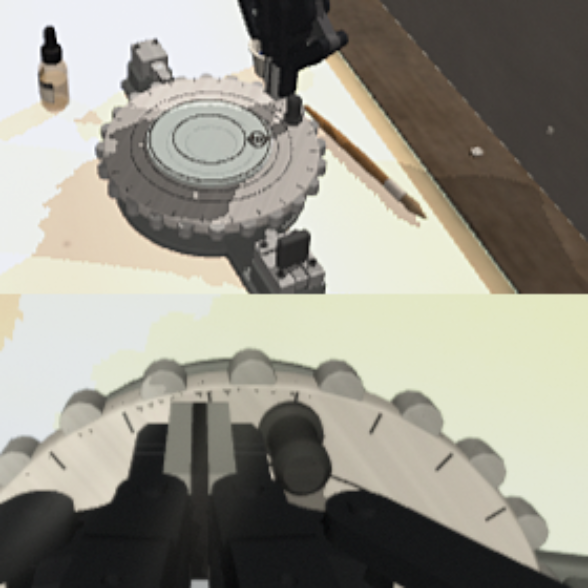

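Call:
send_rows([
  [[1,0.001,-0.002,0,-0.025],[1,0.002,-0.004,0,-0.055],[1,0.0025,-0.006,0,-0.085],[1,0.0035,-0.0085,0,-0.12],[1,0.0045,-0.011,0,-0.155],[1,0.005,-0.014,0,-0.19],[1,0.006,-0.0165,0,-0.225],[1,0.0065,-0.019,0,-0.265]],
])

```text
t: 7.3
tcp_pos: [0.6171, -0.0415, 0.0574]
tool_rot: [-0.503, -0.497, 0.503, -0.498]
force: [1.1, -0.1, 0.4]
finger_gap: -0.0
```

Run:
```python
from h import *
wsnap("pics/w7.png");s=manip.sense();print(s['t'],s['tcp_pos'],s['force'])
cv2.imwrite("pics/s7.png",manip.snapshot("side")[:,:,::-1])
a=cv2.imread("pics/w7.png")[200:340,180:460];b=cv2.imread("pics/s7.png")[220:360,180:460]
cv2.imwrite("pics/w7c.png",cv2.resize(np.vstack([b,a]),None,fx=2.1,fy=2.1))
```

```text
7.35 [ 0.61719539 -0.0418428   0.0573269 ] [ 0.71839339 -0.89930592  0.61527295]
```

View pics/w7c.png

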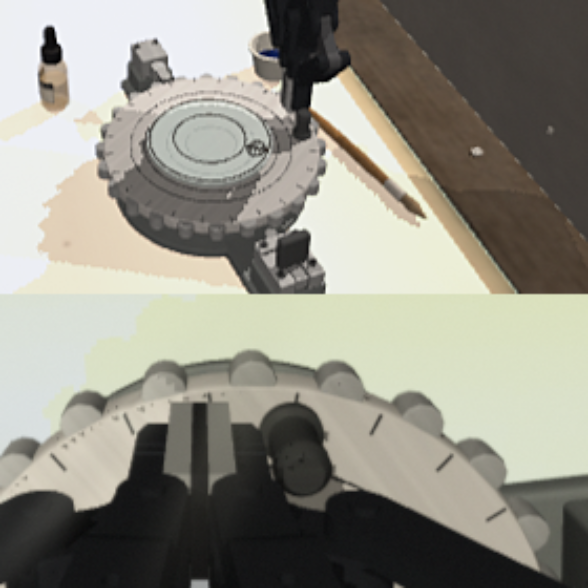

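Call:
send_rows([
  [[1,0.0,0.008,0.0,0],[1,0.0,0.008,0.03,0],[1,0.0,0.008,0.09,0],[1,-0.01,-0.03,0.14,0.09],[1,-0.025,-0.08,0.14,0.18],[1,-0.04,-0.13,0.14,0.28],[1,-0.0565,-0.1725,0.14,0.28],[1,-0.0565,-0.1725,0.14,0.28]],
])

```text
t: 8.4
tcp_pos: [0.5594, -0.2159, 0.1974]
tool_rot: [0.429, 0.562, -0.429, 0.562]
force: [0.1, 0.7, -0.1]
finger_gap: 0.002
```

Run:
```python
from h import *
wsnap("pics/w8.png");s=manip.sense();print(s['t'],s['tcp_pos'],s['force'])
cv2.imwrite("pics/t8.png",manip.snapshot("top")[:,:,::-1])
a=cv2.imread("pics/t8.png")[150:280,260:420]; cv2.imwrite("pics/t8c.png",cv2.resize(cv2.convertScaleAbs(a,alpha=1.4),None,fx=4.6,fy=4.6,interpolation=cv2.INTER_CUBIC))
```

```text
8.45 [ 0.55981838 -0.21400459  0.19723895] [-0.52997873 -0.37266713 -0.08880312]
```

View pics/t8c.png

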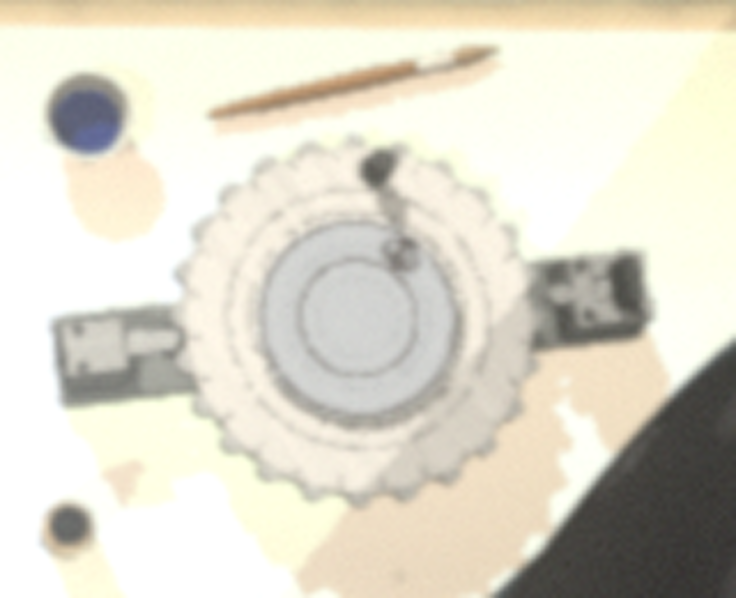

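View pics/w8.png

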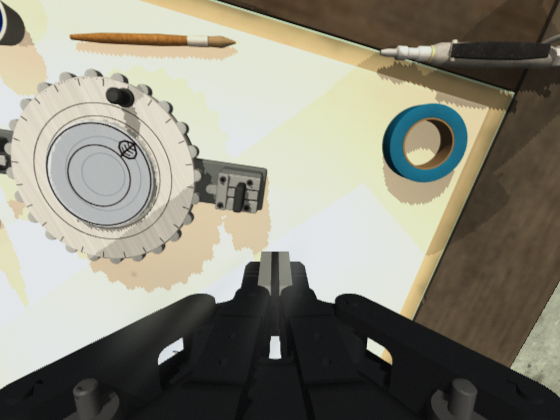

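Run:
```python
from h import *
f=lambda x,y:(260+x/4.6,150+y/4.6)
C=np.array([.540,-.0555])
def pr(n,P,C=C):
    d=P[:2]-C;print(n,P.round(4),np.hypot(*d).round(4),np.degrees(np.arctan2(d[1],d[0])).round(1))
fn="pics/w8.png"
pr("pin0 top",onz("top",*f(240,212),.071));pr("pin top",onz("top",*f(377,162),.071));pr("pin w",wz(fn,115,96,.071))
g=wz(fn,101,174,.053);print(g);pr("leaf w",wz(fn,127,149,.053),g[:2])
g0=onz("top",*f(363,319),.053);g=onz("top",*f(361,318),.053);print(g);pr("leaf0",onz("top",*f(318,251),.053),g0[:2]);pr("leaf t",onz("top",*f(402,254),.053),g[:2])
pr("tab w",wz(fn,239,197,.0725))
cv2.imwrite("pics/w8c.png",cv2.resize(cv2.imread(fn)[140:300,180:320],None,fx=3.7,fy=3.7))
```

```text
pin0 top [0.5865 0.0063 0.071 ] 0.0773 53.0
pin top [ 0.6115 -0.0606  0.071 ] 0.0717 -4.1
pin w [ 0.6134 -0.0674  0.071 ] 0.0744 -9.2
[ 0.54151551 -0.0549916   0.053     ]
leaf w [ 0.5705 -0.075   0.053 ] 0.0352 -34.6
[ 0.53804323 -0.05393892  0.053     ]
leaf0 [ 0.5711 -0.0338  0.053 ] 0.0396 32.2
leaf t [ 0.5697 -0.075   0.053 ] 0.0381 -33.6
tab w [ 0.5589 -0.1842  0.0725] 0.1301 -81.6
```

View pics/w8c.png

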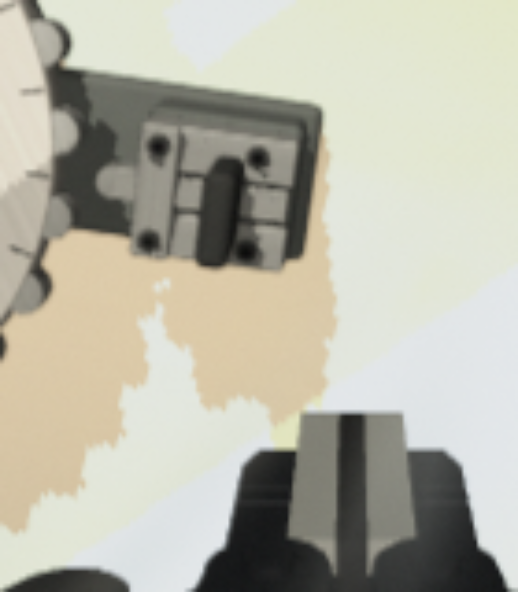

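Call:
send_rows([
  [[1,0.001,0,-0.04,0],[1,0.001,0,-0.09,0],[1,0.001,0,-0.125,0],[1,0.001,0,-0.139,0],[1,0.001,0,-0.139,0],[1,0.0,0.004,-0.139,0],[1,0.0,0.008,-0.139,0],[1,0.0,0.008,-0.139,0]],
])

```text
t: 9.5
tcp_pos: [0.5608, -0.205, 0.0594]
tool_rot: [0.428, 0.563, -0.427, 0.564]
force: [0.2, 0.1, -0.1]
finger_gap: -0.004
```

Run:
```python
from h import *
wsnap("pics/w9.png");s=manip.sense();print(s['t'],s['tcp_pos'],s['force'])
cv2.imwrite("pics/s9.png",manip.snapshot("side")[:,:,::-1])
a=cv2.imread("pics/w9.png")[180:320,140:420];b=cv2.imread("pics/s9.png")[240:380,180:460]
cv2.imwrite("pics/w9c.png",cv2.resize(np.vstack([b,a]),None,fx=2.1,fy=2.1))
```

```text
9.55 [ 0.56077287 -0.20517975  0.05917797] [-0.06918361  0.08857693  0.89564224]
```

View pics/w9c.png

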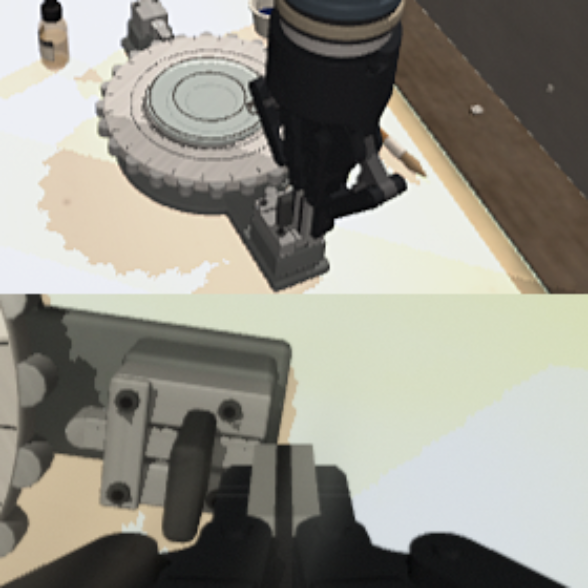

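Call:
send_rows([
  [[1,-0.0005,0.0025,0,0],[1,-0.0005,0.005,0,0],[1,-0.001,0.0075,0,0],[1,-0.0015,0.01,0,0],[1,-0.0015,0.012,0,0],[1,-0.002,0.014,0,0],[1,-0.002,0.015,0,0],[1,-0.002,0.015,0,0]],
])

```text
t: 10.6
tcp_pos: [0.5585, -0.19, 0.0583]
tool_rot: [0.428, 0.563, -0.428, 0.563]
force: [-0.2, -1.8, 0.1]
finger_gap: -0.002
```

Run:
```python
from h import *
wsnap("pics/w10.png");s=manip.sense();print(s['t'],s['tcp_pos'],s['force'])
a=cv2.imread("pics/w10.png")[180:340,140:420]
cv2.imwrite("pics/w10c.png",cv2.resize(a,None,fx=2.5,fy=2.5))
```

```text
10.65 [ 0.55845276 -0.19006563  0.05831605] [ 0.61772452 -1.0903735   0.65489808]
```

View pics/w10c.png

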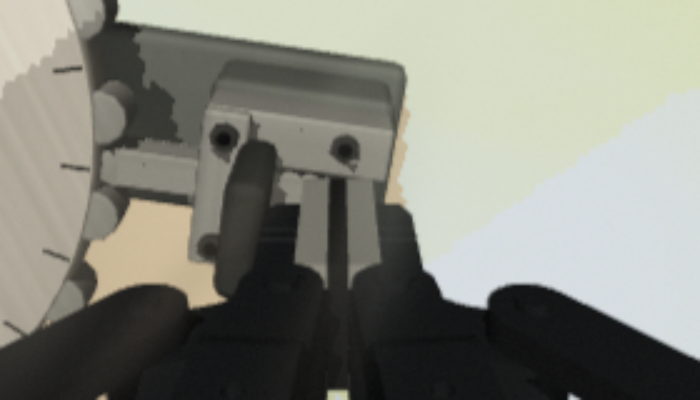

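Call:
send_rows([
  [[1,0,0.001,0,0],[1,0,0.002,0,0],[1,-0.0005,0.003,0,0],[1,-0.0005,0.004,0,0],[1,-0.0005,0.004,0,0]],
])

```text
t: 11.28
tcp_pos: [0.5585, -0.1884, 0.0585]
tool_rot: [0.427, 0.562, -0.428, 0.565]
force: [-1.5, -8.8, 0.1]
finger_gap: -0.002
```

Call:
send_rows([
  [[1,0,0.001,0,0],[1,0,0.002,0,0],[1,0,0.002,0,0]],
])

```text
t: 11.65
tcp_pos: [0.5586, -0.188, 0.0586]
tool_rot: [0.426, 0.562, -0.429, 0.565]
force: [-2.1, -12.9, -0.9]
finger_gap: 0.001
```

Run:
```python
from h import *
s=manip.sense();print(s['t'],s['tcp_pos'],s['force'])
```

```text
11.65 [ 0.55855512 -0.18804683  0.0586259 ] [ -2.08790095 -12.86974778  -0.86046143]
```

Hard stop reached. Back off along −y, lift, and check.

Call:
send_rows([
  [[1,0,-0.006,0,0],[1,0.001,-0.014,0,0],[1,0.001,-0.02,0.01,0],[1,0.001,-0.025,0.06,0],[1,0.001,-0.03,0.12,0],[1,0.001,-0.03,0.14,0],[1,0.001,-0.03,0.14,0]],
])

```text
t: 12.52
tcp_pos: [0.56, -0.2146, 0.201]
tool_rot: [0.428, 0.561, -0.427, 0.565]
force: [-0.4, -1.2, -0.9]
finger_gap: -0.001
```

Run:
```python
from h import *
fn="pics/w11.png";wsnap(fn);s=manip.sense();print(s['t'],s['tcp_pos'],s['force'])
a=cv2.imread(fn)[50:290,0:320]
cv2.imwrite("pics/w11c.png",cv2.resize(a,None,fx=2.5,fy=2.5,interpolation=cv2.INTER_CUBIC))
```

```text
12.575 [ 0.55885873 -0.21390869  0.19903848] [ 0.3055713  -0.87458171  0.17007124]
```

View pics/w11c.png

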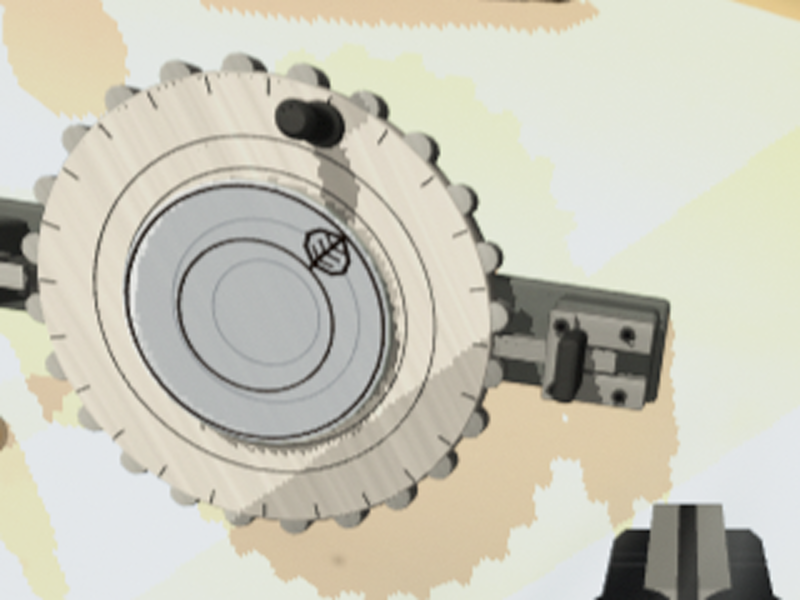

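Run:
```python
from h import *
f=lambda x,y:((x+.5)/2.5-.5,50+(y+.5)/2.5-.5)
fn="pics/w11.png"
def fit(t,z):
    P=np.array([wz(fn,*f(*q),z)[:2] for q in t])
    A=np.c_[2*P,np.ones(len(P))];s=np.linalg.lstsq(A,(P**2).sum(1),rcond=None)[0]
    return s[:2],np.sqrt(s[2]+s[:2]@s[:2])
def an(n,P,C):
    d=P[:2]-C;print(n,P.round(4),np.hypot(*d).round(4),np.degrees(np.arctan2(d[1],d[0])).round(1))
g,r=fit([(127,290),(385,330),(240,185),(275,438),(160,218),(350,240),(355,410),(165,388)],.053);print("glass",g,r)
c,r=fit([(93,275),(436,325),(240,135),(295,471)],.048);print("line",c,r)
an("leaf",wz(fn,*f(327,251),.053),g)
an("pin",wz(fn,*f(294,119),.071),c)
an("tab",wz(fn,*f(571,346),.0725),c)
fn="pics/w8.png";an("tab before",wz(fn,239,197,.0725),c)
```

```text
glass [ 0.53866678 -0.0543514 ] 0.047654902500327966
line [ 0.54015379 -0.05472038] 0.06417434965987673
leaf [ 0.5703 -0.0757  0.053 ] 0.0381 -34.0
pin [ 0.6132 -0.0663  0.071 ] 0.074 -9.0
tab [ 0.5642 -0.1718  0.0725] 0.1195 -78.4
tab before [ 0.5589 -0.1842  0.0725] 0.1308 -81.8
```

Run:
```python
from h import *
a=[cv2.resize(cv2.imread(f"pics/w{k}.png")[160:230,180:290],None,fx=7,fy=7,interpolation=cv2.INTER_CUBIC)[:, :] for k in(8,11)]
cv2.imwrite("pics/cmp.png",cv2.resize(np.vstack(a),None,fx=.6,fy=.6))
for k in (8,11):
    g=cv2.cvtColor(cv2.imread(f"pics/w{k}.png"),cv2.COLOR_BGR2GRAY)[160:225,200:275]
    n,l,st,c=cv2.connectedComponentsWithStats((g<55).astype(np.uint8))
    for i in range(1,n):
        if st[i,4]>40: print(k,st[i],c[i]+[200,160])
```

```text
8 [57 16  7 33 86] [260.25581395 194.11627907]
8 [ 34  23  15  29 228] [240.85087719 198.94298246]
11 [58 17  7 33 74] [261.21621622 194.67567568]
11 [ 20  19  16  32 211] [228.46445498 194.92417062]
```

View pics/cmp.png

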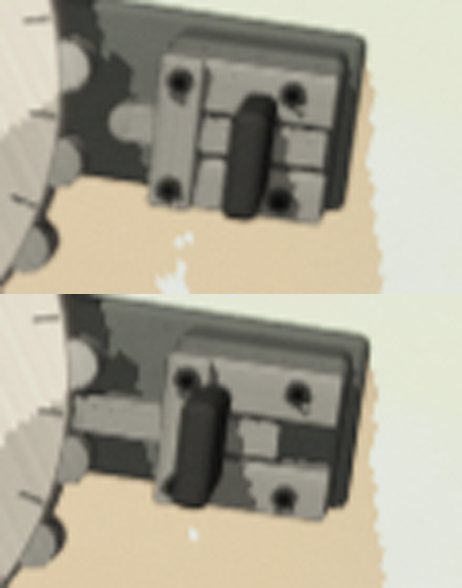

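Run:
```python
from h import *
a=wz("pics/w8.png",240.85,198.94,.0615);b=wz("pics/w8.png",227.5,194.4,.0615)
print(a,b,b-a,np.hypot(*(b-a)[:2]))
C=np.array([.5401,-.0553])
for P in(a,b):print(np.hypot(*(P[:2]-C)))
```

```text
[ 0.55487599 -0.18566306  0.0615    ] [ 0.55578069 -0.17289905  0.0615    ] [0.0009047  0.01276401 0.        ] 0.012796032270224127
0.13119777982995523
0.11863987808796389
```

Run:
```python
from h import *
s=manip.sense();print(s['t'],s['qd'].round(3),s['force'].round(1))
print(manip.sign_off())
```

```text
12.575 [-0.001  0.038  0.032 -0.002 -0.003  0.002] [ 0.3 -0.9  0.2]
the job is handed in; nothing more can be done
None
```

The wheel is turned four clicks clockwise and locked. I pushed the pin with the shut fingertips one click at a time, then pushed the bolt's tab in until it hit its stop. I backed the arm clear and handed in at about 12.6 s.

**Wheel:** the pin went from about 51.3° to −9.0°, so about 60°. The force dropped to nearly zero after each click. One top-view reading gave −4.1°, but I took the closer wrist views as correct: −9.2° before locking and −9.0° after.

**Bolt:** the tab moved about 12.6 mm, from 131.2 to 118.6 mm from the axis. Home is 118 mm, and the bolt may start up to 2 mm in. Pushing harder, from 8.8 N to 12.9 N, moved the fingertip only about 0.4 mm, so I took that as the stop. The last picture shows the bolt's end between two index pins.

**Check that disagreed:** the glass disc rode round without being touched, but its leaf turned from about 32° to −34°. That is about 66° against the plate's 60°. Part may be reading error (about 2°), but the disc probably slipped about 6° ahead of the plate during the snaps. I didn't correct it because the disc was not to be touched.

The cup, brush and bottle were in their original places in the overhead picture taken after the fourth click. I took no overhead picture after locking.

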